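Load and lock the moulding plate of a dough press

TASK

Push the black moulding plate along the loading shelf, over the yellow lip, so that it drops flat into the well of the dough press. Then lock it: guide the red-knobbed clamp lever through its zigzag slot from the red dot all the way to the green dot, and let go. Leave the other things on the table where they are.

Things in the scene. Friction and masses are not known exactly. Their poses are not given: they have to be found in the camera images.
- press: White bench dough press, fixed; lid open. Origin at table level under the centre of the well; x points to the side with the clamp lever, y from well to loading shelf, z up; turned only about z. In its axes, mm: steel shelf 40 high, x -100 to 100, y 80 to 250; open lid (fixed) at y -115 to -195, x -85 to 85, up to 220 high; slotted gate cover at x 85 to 168, y -55 to 75, 48 high.
- lip (a point): Middle of the yellow lip's flat top, 45 mm above the table; axes as the press. In the press's axes, mm: the lip spans x -66 to 66; its ramp climbs from the shelf at y 80 (height 40) to y 67 (height 45), is flat to y 64, then drops straight to the well floor. Two guide fences, 51 high, flare out on the shelf from x +-66 at the lip to x +-88 at y 125.
- well (a point): Centre of the well's floor, 32 mm above the table; axes as the press. The well spans x -66 to 66 and y -64 to 64 mm, its two corners farthest from the shelf cut off; its walls stand 48 mm above the table, except at the lip. The seated plate has 4 to 6 mm of play all round and its top is 1 mm above the lip.
- plate: Loose black round moulding plate, 120 mm diameter, 14 mm thick, 0.3 to 0.55 kg, lower rim chamfered 3 mm. Origin at the centre of its underside. Starts flat on the shelf, centre 150 to 180 mm from the well's centre, up to 20 mm off the middle line. When its centre passes the lip it tips forward, its rear edge rising up to 20 mm over the shelf, then slides down.
- lever_knob (a point): Centre of the clamp lever's red knob, 106 mm above the table; axes as the press. Upright round knob, 32 mm diameter, 36 mm high, on a 12 mm stalk standing in the slot; it slides upright and does not turn. A brass tongue, 50 to 55 mm above the table, 16 mm wide, reaches from the stalk 70 mm towards the well.
- lever_along (a joint): How far (m) the lever has moved along the press's -y: 0 to 0.012 at the start (red dot), 0.040 at the crossing, 0.080 at the end of the locked slot (green dot), 3 mm more against its edge. The knob starts 140 mm in x and 50 mm in y (less lever_along) from the well's centre. Friction about 1 N; it stays where it is left.
- lever_across (a joint): How far (m) the lever has moved towards the well, along the press's -x: 0 in the starting slot, 0.040 in the locked slot. Slots are 18 mm wide with solid edges (3 mm play each way), so it crosses only at lever_along 0.037 to 0.043: 40 mm along -y, 40 mm along -x, 40 mm along -y. Friction about 1 N; it stays where it is left.
- tin: Unopened food tin, red label, 100 mm diameter, 110 mm high, beside the loading shelf; a bystander. Origin at the centre of its underside.
- scraper: Dough scraper, steel blade and dark wooden grip, about 100 x 120 x 23 mm, lying beside the press near the clamp lever; a bystander. Origin at the centre of its underside.
- oil: Green oil bottle, 68 mm diameter, 240 mm high; a bystander. Origin at the centre of its underside.
- shaker: Metal shaker, 72 mm diameter, 120 mm high; a bystander. Origin at the centre of its underside.
- bowl: Steel bowl, 160 mm diameter, 60 mm high; a bystander. Origin at the centre of its underside.
- trimring: Aluminium dough trimming ring (open ring, not the plate), 150 mm outside, 132 mm inside, 25 mm high; a bystander. Origin at the centre of its underside.
- wheel_cutter: Wheel cutter with a wooden handle, about 190 mm long, 84 mm high; a bystander. Origin at the centre of its underside.
Not all that is in view belongs to the job. Of the things that look like the plate, the smallest one is meant.

How it is judged:
By the outcome, as a careful person would: the job done as asked, in the order asked, and still so for the second after the job is handed in, with the robot touching nothing.
It also fails if it takes over 45 s, if anything falls off the work surface, if the arm or the gripper's body presses on something with over 40 N, if the wrist force passes 120 N, or if a joint passes its speed limit or range.

ROBOT

A 6-joint arm with a two-finger parallel gripper is mounted at the origin on the work surface. World frame = base frame: x ahead of the robot, y to its left, z up, the work surface at z = 0. Lengths are in m, angles in rad, forces in N, time in s.
With the tool pointing down it reaches from about 0.4 to 0.825 m from the base axis. Payload 7 kg.
Tool frame: the origin (TCP) lies midway between the tips of the shut fingers; the grasp point (between the pads) lies 19 mm behind it; z points along the fingers, y is the direction in which the jaws open and shut (so a half turn about z gives the same grasp; the last joint's range is limited). The gripper opens to 88 mm and grips with 3 to 60 N. Pads are 19 mm wide; open, the fingers measure 130 mm over their backs; the gripper's body (78 mm by 193 mm) begins 47 mm behind the grasp point.
Start: joints at [-0.858, 0.359, 0.012, 0, -1.224, -0.288], TCP at [0.278, -0.615, 0.227] pointing down, gripper open.
Joint ranges: [-3.07, 3.07], [-1.43, 2.12], [-1.02, 1.25], [-3.03, 1.67], [-3.05, -0], [-3.03, 3.03]. Speed limits (rad/s): [2.39, 2.39, 3.01, 3.14, 3.14, 3.14].

INTERFACE

Orientations are given as a rotation vector (axis times angle).
In Python, from cell import env gives the robot as it stands.
- The arm moves only by the tool move_arm, never from a script. Its argument "increments" is a list that holds one entry, the list of rows, each a list of 5 numbers: the finger opening in mm, from 0 to 87.6, then the shift along the tool's x, y, z in mm, then the turn about the tool's z in degrees. In form: [[[gripper, x, y, z, roll], ...]]. A call has 1 to 20 rows; each row is the pose to reach, as a shift and turn from the pose commanded when the call began, along the tool's axes at that moment; what a row does not reach only later rows make up. A row lasts 1/10 s, in which the tool goes at most 50 mm and 8.59 degrees, less where a joint would pass 70% of its speed; a pose out of reach is approached as far as the arm can. A call with a gripper value outside its range is refused whole. The fingers move at their own pace and stop on an object; "newtons" is the grip in N (left out, the last holds). Time passes only in rows, so rows that repeat a pose let the fingers close. It gives the time, the measured TCP pose, the force and the opening at its end, in the units of the state.
- env.sense(): the state, without advancing time (a new reading comes with each control period).
- env.capture(name): name is "side" or "top"; returns the picture (384x512x3 uint8, red, green, blue); there is no depth.
- env.get_calibration(name): a dict with "mtx" (3x3 intrinsics, pixels), "eye" and "attitude" of the camera in the world. Camera axes: x right, y down, z forward; pixel columns grow to the right and rows downward; lengths in m; the calibration is good to about 2 mm. A picture is of the moment at which its call begins. get_calibration takes no time and is no camera call.
- env.close_job(): hands the job in, once; it reports no verdict.
The state is a dict: "t": time; "joint_pos": joint angles; "joint_velocities": joint speeds; "tau": joint torques, N m; "tool_pos": TCP position; "ee_rot": TCP orientation; "wrist_force": force on the tool from outside, world axes, zero at the start; "wrist_torque": the same for the moment, N m; "finger_gap": opening from 0.0 (shut) to 1.0 (fully open).
Only numpy, scipy, OpenCV 4.12 (cv2) and the standard library are available. Lean on these libraries where they do the work, as an engineer would, in place of code of your own. Each camera call takes 0.05 s, during which the arm holds its last target.

## Working session

There is one attempt and no reset: what is moved stays moved. The work goes in short steps, Python scripts to look and compute and a tool call to move; the robot and the scene stay as the last step left them, time stands still between calls to the robot, and variables do not carry over. Pictures are saved under pics/ and viewed, and the job is handed in when it is done.

Besides the shell and the picture viewer there is one more tool, called after ">>>" by a JSON object that holds its "name" and its "arguments", one argument or row to a line. move_arm: Moves the arm, as the interface text tells. Its arguments: {"type":"object","properties":{"increments":{"type":"array"},"newtons":{"type":"number"}},"required":["increments"]}

```bash
mkdir -p pics; ls; python3 - <<'E'
from cell import env
import cv2
for n in ("side","top"):
    im=env.capture(n); cv2.imwrite(f"pics/{n}0.png",im[:,:,::-1])
    print(n,env.get_calibration(n))
s=env.sense();print(s)
E
```

```text
pics
side {'mtx': array([[366.1473705 ,   0.        , 255.87842369],
       [  0.        , 366.1473705 , 189.8844905 ],
       [  0.        ,   0.        ,   1.        ]]), 'eye': array([-0.03191272,  0.54812982,  1.03469389]), 'attitude': array([-1.04387418,  2.55460392, -0.91157207])}
top {'mtx': array([[444.53796114,   0.        , 249.93022329],
       [  0.        , 444.53796114, 194.69786158],
       [  0.        ,   0.        ,   1.        ]]), 'eye': array([ 3.15252471e-01, -1.57121373e-03,  1.63436878e+00]), 'attitude': array([-2.18020908,  2.14733141, -0.130718  ])}
{'t': 0.1, 'joint_pos': array([-8.57881677e-01,  3.59325899e-01,  1.10969786e-02, -3.30322595e-04,
       -1.22409673e+00, -2.88095624e-01]), 'joint_velocities': array([ 4.13523948e-04,  4.06329238e-05,  1.69024182e-03,  1.97937131e-03,
       -7.61398966e-04, -1.97073159e-03]), 'tau': array([-3.07505288e-03, -5.84162629e+01,  2.93753797e+01,  7.01547593e+00,
        1.02200807e-02, -3.02482033e-05]), 'tool_pos': array([ 0.27798357, -0.61458752,  0.22568229]), 'ee_rot': array([ 6.62027450e-01, -3.07057320e+00, -2.34135811e-03]), 'wrist_force': array([-1.07027177,  0.59016942,  0.11227638]), 'wrist_torque': array([-0.00278781, -0.01679659,  0.00572853]), 'finger_gap': 1.000649244604785}
```

View pics/side0.png

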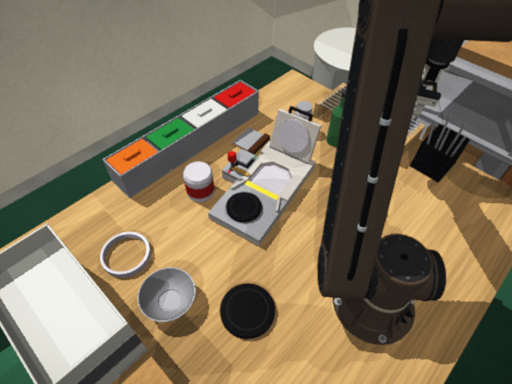

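View pics/top0.png

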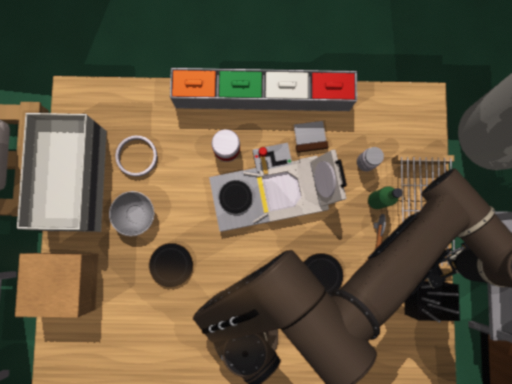

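The plate shows at (236,197) in the top view and (243,207) in the side view. The knob is at top (263,152) and side (232,156). Two larger black discs are decoys. Next I'll zoom in.

```bash
python3 - <<'E'
import cv2
a=cv2.imread("pics/top0.png")[120:240,195:355]; cv2.imwrite("pics/topc.png",cv2.resize(a,None,fx=5,fy=5,interpolation=cv2.INTER_CUBIC))
a=cv2.imread("pics/side0.png")[95:245,175:335]; cv2.imwrite("pics/sidec.png",cv2.resize(a,None,fx=4,fy=4,interpolation=cv2.INTER_CUBIC))
E
```

```text
(no output)
```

View pics/topc.png

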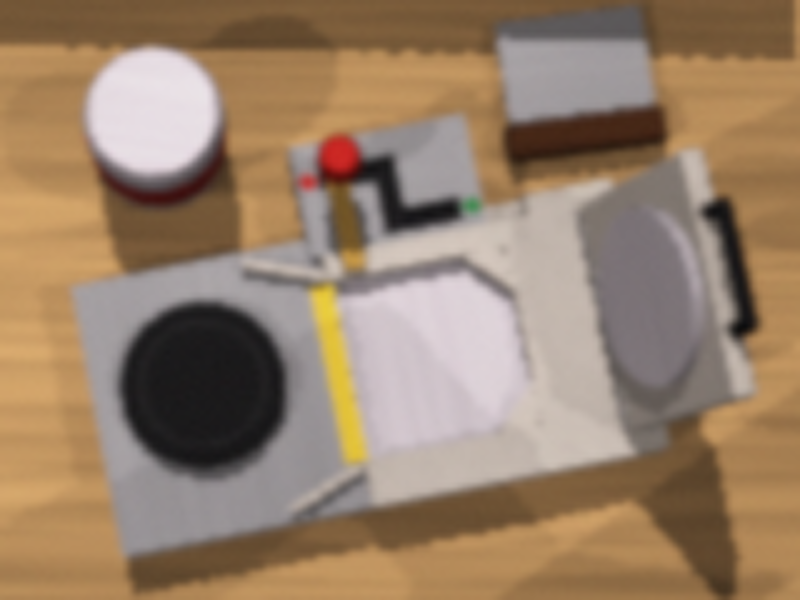

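View pics/sidec.png

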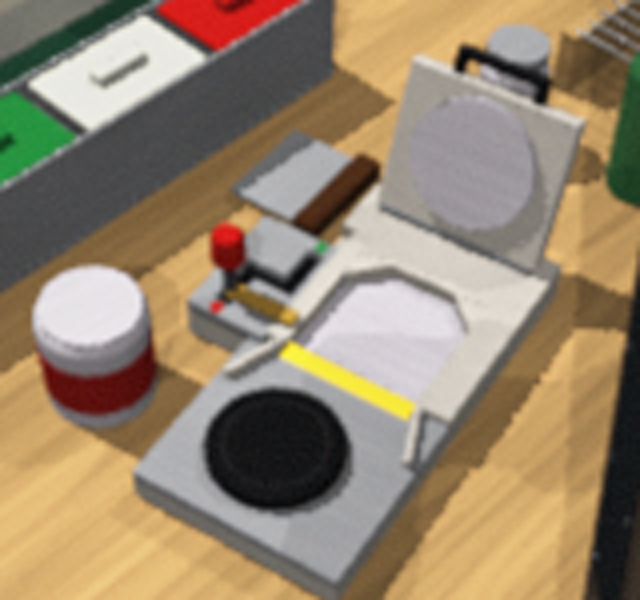

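```bash
cat > h.py <<'E'
import numpy as np, cv2
from cell import env
from scipy.spatial.transform import Rotation as R
def cam(n):
    c=env.get_calibration(n); return c['mtx'],c['eye'],R.from_rotvec(c['attitude']).as_matrix()
def ray(n,px):
    K,e,A=cam(n); d=A@np.linalg.inv(K)@np.array([px[0],px[1],1.]); return e,d/np.linalg.norm(d)
def plane(n,px,z):
    e,d=ray(n,px); return e+d*(z-e[2])/d[2]
def tri(p1,p2):
    (e1,d1),(e2,d2)=ray('top',p1),ray('side',p2)
    s=np.linalg.lstsq(np.c_[d1,-d2],e2-e1,rcond=None)[0]
    a=e1+d1*s[0];b=e2+d2*s[1]; return (a+b)/2,np.linalg.norm(a-b)
def proj(n,P):
    K,e,A=cam(n); v=K@(A.T@(np.asarray(P)-e)); return v[:2]/v[2]
def cc(m):
    ys,xs=np.nonzero(m); return np.array([xs.mean(),ys.mean()]),len(xs)
def masks(im):
    h=cv2.cvtColor(im,cv2.COLOR_RGB2HSV); H,S,V=[h[...,i].astype(int) for i in range(3)]
    return dict(yellow=(H>24)&(H<34)&(S>150)&(V>150), red=((H<8)|(H>172))&(S>190)&(V>120), green=(H>45)&(H<80)&(S>120), black=(V<60)&(S<110))
def comps(m,roi,amin=3):
    x0,y0,x1,y1=roi; mm=np.zeros(m.shape,np.uint8); mm[y0:y1,x0:x1]=m[y0:y1,x0:x1]
    n,l,st,ce=cv2.connectedComponentsWithStats(mm)
    return [(ce[i],st[i],l==i) for i in range(1,n) if st[i][4]>=amin]
E
python3 - <<'E'
from h import *
rois={'top':(200,130,345,240),'side':(190,130,300,235)}
for n in rois:
    im=cv2.imread(f"pics/{n}0.png")[:,:,::-1].copy(); M=masks(im)
    for k in M:
        for c,s,m in comps(M[k],rois[n]):
            print(n,k,c.round(1),s, end=' ')
            if k=='yellow':
                ct=cv2.findContours(m.astype(np.uint8),0,2)[0][0]; r=cv2.minAreaRect(ct); print(r, cv2.boxPoints(r).round(1).tolist(),[plane(n,p,.045)[:2].round(4).tolist() for p in cv2.boxPoints(r)],end='')
            if k=='black' and s[4]>300:
                ct=max(cv2.findContours(m.astype(np.uint8),0,2)[0],key=len); e=cv2.fitEllipse(ct); print(e, plane(n,e[0],.054),plane(n,e[0],.047))
            print(plane(n,c,.045).round(4),plane(n,c,.106).round(4))
E
```

```text
top yellow [259.8 181. ] [259 178   3   6  13] ((260.0, 180.5), (2.0, 5.0), 0.0) [[259.0, 183.0], [259.0, 178.0], [261.0, 178.0], [261.0, 183.0]] [[0.5435, -0.0398], [0.5618, -0.0395], [0.5619, -0.0468], [0.5436, -0.047]][ 0.5509 -0.0425  0.045 ] [ 0.5418 -0.0409  0.106 ]
top red [262.5 151.1] [260 148   7   7  38] [ 0.6611 -0.0511  0.045 ] [ 0.6478 -0.0492  0.106 ]
top black [275.  159.2] [266 152  21  14  90] [ 0.6317 -0.0967  0.045 ] [ 0.6195 -0.0931  0.106 ]
top black [341.2 172.2] [336 160   9  27  72] [ 0.5875 -0.3374  0.045 ] [ 0.5771 -0.3245  0.106 ]
top black [235.4 197. ] [220 181  32  33 833] ((235.32066345214844, 196.94081115722656), (31.518699645996094, 31.953920364379883), 138.36244201660156) [0.49056056 0.04450656 0.054     ] [0.49133706 0.04471066 0.047     ]
[0.4915 0.0445 0.045 ] [0.4848 0.0428 0.106 ]
side yellow [261.4 189.7] [245 181  33  18 131] ((261.2345886230469, 189.54754638671875), (35.77321243286133, 3.9126951694488525), 27.407573699951172) [[244.5, 183.10000610351562], [246.3000030517578, 179.60000610351562], [278.0, 196.0], [276.20001220703125, 199.5]] [[0.5612, -0.0306], [0.5681, -0.0465], [0.4384, -0.0709], [0.4328, -0.0554]][ 0.4981 -0.0511  0.045 ] [ 0.4655 -0.0141  0.106 ]
side red [230.9 154. ] [228 151   8   9  42] [ 0.6985 -0.095   0.045 ] [ 0.6535 -0.0554  0.106 ]
side black [242.7 163.6] [232 159  22   9  64] [ 0.6322 -0.092   0.045 ] [ 0.5912 -0.0525  0.106 ]
side black [243.6 207. ] [227 193  35  30 828] ((243.52096557617188, 206.9534149169922), (29.06586265563965, 34.880035400390625), 90.43450164794922) [0.48465073 0.04959011 0.054     ] [0.48833786 0.04603163 0.047     ]
[0.489  0.0449 0.045 ] [0.4569 0.0759 0.106 ]
```

```bash
python3 - <<'E'
from h import *
T=[((75,287),100,250,40),((128,555),-100,250,40),((312,287),66,80,40),((333,284),66,64,45),((367,460),-66,64,45),((345,463),-66,80,40),((290,150),168,75,48),((465,115),168,-55,48)]
S=[((137,480),100,250,40),((338,588),-100,250,40),((280,352),66,80,40),((288,343),66,64,45),((415,403),-66,64,45),((407,417),-66,80,40)]
def fit(L,n,f,o):
    w=[];p=[]
    for c,x,y,z in L:
        px=(np.array(c)+.5)/f-.5+o; w.append(plane(n,px,z/1e3)[:2]);p.append((x/1e3,y/1e3))
    return w,p
def kab(w,p):
    w=np.array(w);p=np.array(p);wm,pm=w.mean(0),p.mean(0)
    H=(p-pm).T@(w-wm); th=np.arctan2(H[0,1]-H[1,0],H[0,0]+H[1,1])
    c,s=np.cos(th),np.sin(th);Rm=np.array([[c,-s],[s,c]]); t=wm-Rm@pm
    print(np.degrees(th).round(2),t.round(4)); print(((w-t)@Rm-p).round(4).tolist()); return th,t
wt,pt=fit(T,'top',5,np.array([195,120])); ws,ps=fit(S,'side',4,np.array([175,95]))
kab(wt,pt);kab(ws,ps); th,t=kab(wt+ws,pt+ps)
c,s=np.cos(th),np.sin(th);Rm=np.array([[c,-s],[s,c]])
np.savez('press.npz',th=th,t=t)
P,e=tri((235.32,196.94),(243.52,206.95)); print('plate tri',P,e,(P[:2]-t)@Rm)
for q in ([.4906,.0445],[.4846,.0496]): print('plate press',(np.array(q)-t)@Rm)
K,e=tri((262.5,151.1),(230.9,154.0));print('knob',K,e,(K[:2]-t)@Rm)
print('nominal knob world', Rm@[.14,.05]+t)
E
```

```text
12.07 [ 0.5182 -0.124 ]
[[-0.0007, -0.0018], [0.0014, -0.0032], [0.0, -0.0004], [-0.0015, 0.0005], [0.0006, 0.0018], [0.0019, 0.0015], [-0.0013, 0.0009], [-0.0005, 0.0007]]
13.42 [ 0.5169 -0.1223]
[[-0.0049, 0.0022], [0.0013, 0.0048], [0.0011, -0.0066], [-0.0017, 0.0004], [0.002, 0.0009], [0.0022, -0.0017]]
12.56 [ 0.5173 -0.1236]
[[0.0022, -0.0032], [0.0043, -0.003], [0.0014, -0.0016], [-0.0002, -0.0007], [0.0019, 0.0017], [0.0034, 0.0014], [0.0001, -0.0011], [-0.0002, -0.0013], [-0.0089, 0.005], [-0.0027, 0.0046], [-0.0001, -0.0043], [-0.0028, 0.0027], [0.0008, 0.0013], [0.0008, -0.0013]]
plate tri [0.49117732 0.04435819 0.04287472] 0.0015540619016975673 [0.01098312 0.16958386]
plate press [0.01045044 0.1698478 ]
plate press [0.00570267 0.17613021]
knob [ 0.64563762 -0.04870858  0.11642076] 0.00036120570944822805 [0.14151669 0.04516362]
nominal knob world [ 0.64310579 -0.0443176 ]
```

```bash
cat >> h.py <<'E'
TH=np.radians(12.2); PT=np.array([.5180,-.1238])
RP=np.array([[np.cos(TH),-np.sin(TH)],[np.sin(TH),np.cos(TH)]])
def p2w(x,y): return RP@(np.array([x,y])/1e3)+PT
def w2p(q): return (np.asarray(q)[:2]-PT)@RP*1e3
def status():
    s=env.sense(); A=R.from_rotvec(s['ee_rot']).as_matrix(); p=s['tool_pos']
    print('t',round(s['t'],2),'tcp',p.round(4),'press',w2p(p).round(1),'F',s['wrist_force'].round(1),'Fpress',(s['wrist_force'][:2]@RP).round(1),'gap',round(s['finger_gap']*87.6,1),'q',s['joint_pos'].round(2))
    yp=A[:2,1]@RP; print('tooly in press',yp.round(3),'tool z',A[:,2].round(4), 'toolx press',(A[:2,0]@RP).round(3))
    return s,A
def shift(x,y,z):
    s,A=status(); w=p2w(x,y); d=A.T@(np.r_[w,z/1e3]-s['tool_pos'])*1e3
    a=np.degrees(np.arctan2(*( (RP@[1,0])@A[:2,:2])[[1,0]]))  # angle of press x in tool frame
    r=[(a-90+180)%360-180,(a+90+180)%360-180]
    print('shift',d.round(1),'roll to put tool y on +/- press x',np.round(r,1))
E
python3 - <<'E'
from h import *
P=plane('top',(235.32,196.94),.052);print('plate',w2p(P), w2p(plane('side',(243.52,206.95),.049)))
print('knob',w2p([.6456,-.0487]))
for n,px in [('top',(195+155/5,120+115/5))]: q=plane(n,px,.11);print('tin',q,w2p(q))
print(proj('top',[*p2w(0,0),.032]))
shift(10,250,330)
E
```

```text
plate [  8.98010705 170.3160204 ] [  6.09296639 173.4707925 ]
knob [140.58876032  46.43888963]
tin [0.67369756 0.07902011 0.11      ] [195.04219055 165.33683893]
[281.93802746 190.82060567]
t 0.1 tcp [ 0.278  -0.6146  0.2257] press [-338.3 -429. ] F [-1.1  0.6  0.1] Fpress [-0.9  0.8] gap 87.7 q [-0.86  0.36  0.01 -0.   -1.22 -0.29]
tooly in press [-0.21   0.978] tool z [-8.0e-04  1.4e-03 -1.0e+00] toolx press [-0.978 -0.21 ]
shift [-483.2  590.8 -103.5] roll to put tool y on +/- press x [102.1 -77.9]
```

>>> {"name": "move_arm", "arguments": {
  "increments": [
    [[50,0,0,-45,0],[50,0,0,-90,0],[50,-27,33,-100,-4],[50,-54,66,-100,-9],[50,-81,99,-100,-13],[50,-108,132,-100,-17],[50,-135,165,-100,-22],[50,-162,198,-100,-26],[50,-189,231,-100,-31],[50,-216,264,-100,-35],[50,-243,297,-100,-39],[50,-270,330,-100,-44],[50,-297,363,-100,-48],[50,-324,396,-100,-52],[50,-351,429,-100,-57],[50,-378,462,-100,-61],[50,-405,495,-100,-66],[50,-432,528,-100,-70],[50,-459,561,-100,-74],[50,-483,590,-100,-78]]
  ]
}}

```text
t: 2.1
tool_pos: [0.475, 0.1237, 0.3264]
ee_rot: [2.451, -1.965, -0.0]
wrist_force: [-0.5, 0.4, -0.7]
finger_gap: 0.568
```

```bash
python3 - <<'E'
from h import *
shift(9,248,120)
E
```

```text
t 2.1 tcp [0.475  0.1237 0.3264] press [ 10.3 251. ] F [-0.5  0.4 -0.7] Fpress [-0.4  0.5] gap 49.8 q [ 0.66 -0.   -0.21 -0.   -1.36 -0.44]
tooly in press [-1.    -0.006] tool z [-2.e-04  1.e-04 -1.e+00] toolx press [ 0.006 -1.   ]
shift [  3.    1.2 206.4] roll to put tool y on +/- press x [-179.6    0.4]
```

>>> {"name": "move_arm", "arguments": {
  "increments": [
    [[50,0,0,45,0],[50,0,0,90,0],[50,0,0,135,0],[50,0,0,180,0],[50,0,0,225,0],[50,0,0,255,0],[50,0,0,270,0],[50,0,0,278,0.4],[50,0,0,278,0.4]]
  ]
}}

```text
t: 3.0
tool_pos: [0.4746, 0.1213, 0.0477]
ee_rot: [2.438, -1.978, -0.001]
wrist_force: [-0.4, -0.4, -0.7]
finger_gap: 0.57
```

```bash
python3 - <<'E'
from h import *
status()
for n in ("top","side"):
    im=env.capture(n)[:,:,::-1]; a=im[120:240,195:355] if n=="top" else im[95:245,175:335]
    cv2.imwrite(f"pics/{n}1.png",cv2.resize(a,None,fx=4,fy=4,interpolation=cv2.INTER_CUBIC))
E
```

```text
t 3.0 tcp [0.4746 0.1213 0.0477] press [  9.4 248.7] F [-0.4 -0.4 -0.7] Fpress [-0.5 -0.3] gap 50.0 q [ 0.65  0.26 -0.61 -0.   -0.7  -0.44]
tooly in press [-1.     0.005] tool z [-0.0016 -0.0012 -1.    ] toolx press [-0.005 -1.   ]
```

View pics/side1.png

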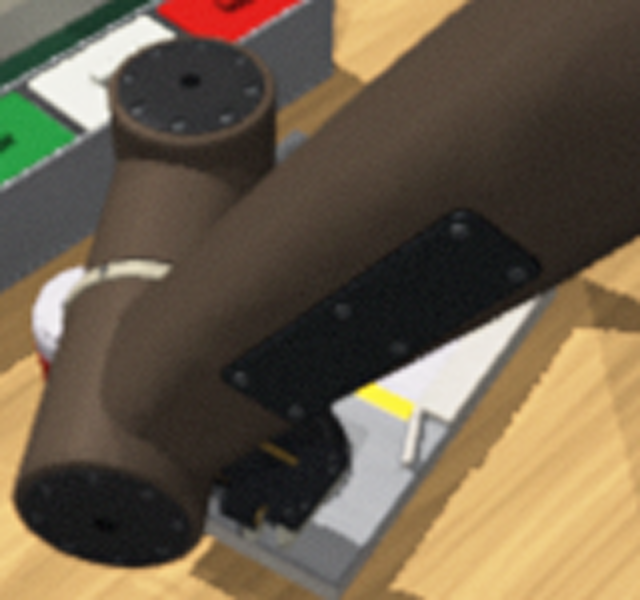

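View pics/top1.png

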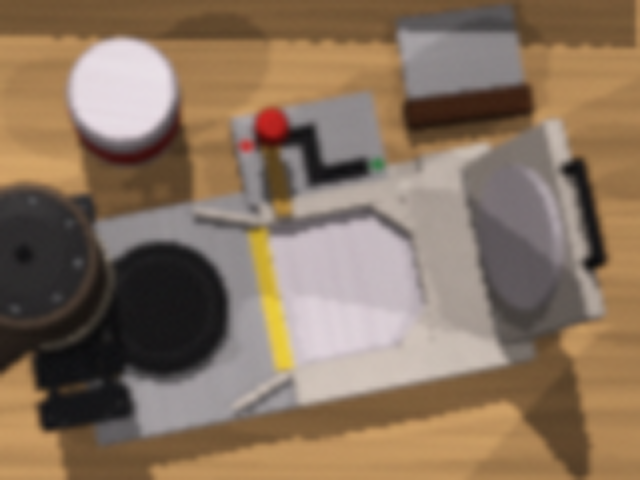

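>>> {"name": "move_arm", "arguments": {
  "increments": [
    [[50,8,0,0,0],[50,13,0,0,0],[50,18,1,0,0],[50,24,2,0,0],[50,30,3,0,0],[50,36,4,0,0],[50,42,5,0,0],[50,48,6,0,0],[50,54,7,0,0],[50,60,8,0,0],[50,66,9,0,0],[50,72,9,0,0],[50,78,9,0,0],[50,84,9,0,0],[50,90,9,0,0],[50,95,9,0,0],[50,100,9,0,0]]
  ]
}}

```text
t: 4.8
tool_pos: [0.4869, 0.0214, 0.0485]
ee_rot: [2.44, -1.978, -0.0]
wrist_force: [-1.0, 3.3, 2.2]
finger_gap: 0.57
```

```bash
python3 - <<'E'
from h import *
status()
for n in ("top",):
    im=env.capture(n)[:,:,::-1]; a=im[120:240,195:355] if n=="top" else im[95:245,175:335]
    cv2.imwrite(f"pics/{n}2.png",cv2.resize(a,None,fx=4,fy=4,interpolation=cv2.INTER_CUBIC))
E
```

```text
t 4.8 tcp [0.4869 0.0214 0.0485] press [  0.3 148.5] F [-1.   3.3  2.2] Fpress [-0.2  3.5] gap 49.9 q [ 0.45  0.25 -0.62 -0.   -0.7  -0.24]
tooly in press [-1.     0.005] tool z [-2.e-04 -1.e-04 -1.e+00] toolx press [-0.005 -1.   ]
```

View pics/top2.png

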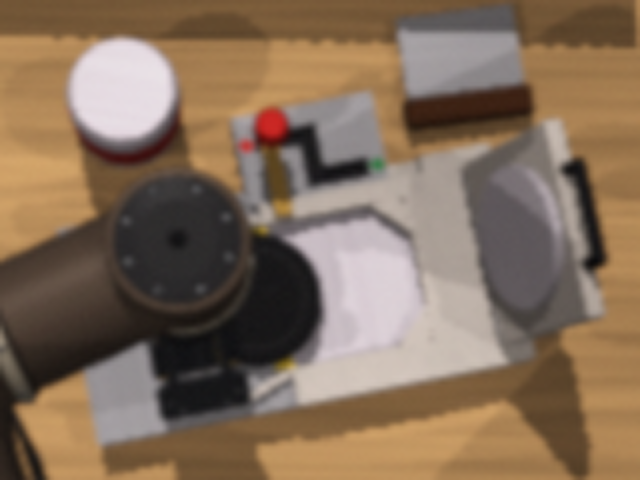

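The plate (crop centre about (260,298)) has climbed the lip and sits in the middle, pushed with about 3.5 N. I'll keep pushing.

>>> {"name": "move_arm", "arguments": {
  "increments": [
    [[50,5,0,0,0],[50,10,0,0,0],[50,15,0,0,0],[50,20,0,0,0],[50,25,0,0,0],[50,29,0,0,0],[50,33,0,0,0],[50,37,0,0,0],[50,41,0,0,0],[50,45,0,0,0],[50,49,0,0,0],[50,53,0,0,0],[50,57,0,0,0],[50,61,0,0,0],[50,65,0,0,0]]
  ]
}}

```text
t: 6.35
tool_pos: [0.4999, -0.0423, 0.0482]
ee_rot: [2.439, -1.978, -0.001]
wrist_force: [-0.1, 0.5, -1.0]
finger_gap: 0.567
```

```bash
python3 - <<'E'
from h import *
status()
for n in ("top","side"):
    im=env.capture(n)[:,:,::-1]; a=im[120:240,195:355] if n=="top" else im[95:245,175:335]
    cv2.imwrite(f"pics/{n}3.png",cv2.resize(a,None,fx=4,fy=4,interpolation=cv2.INTER_CUBIC))
E
```

```text
t 6.35 tcp [ 0.4999 -0.0423  0.0482] press [-0.4 83.5] F [-0.1  0.5 -1. ] Fpress [0.  0.5] gap 49.6 q [ 0.31  0.27 -0.59  0.   -0.71 -0.1 ]
tooly in press [-1.     0.005] tool z [-1.1e-03 -4.0e-04 -1.0e+00] toolx press [-0.005 -1.   ]
```

View pics/top3.png

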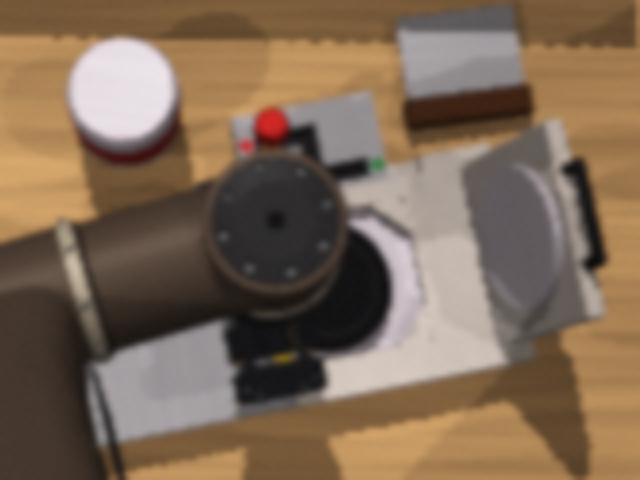

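View pics/side3.png

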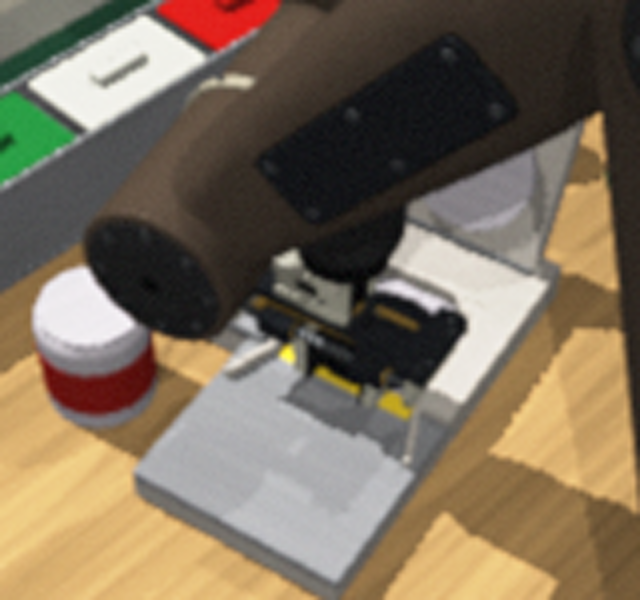

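The plate's front edge (crop x about 390) is nearing the far wall (about 420). It still looks to be on its way in, so I'll push a little more, gently.

>>> {"name": "move_arm", "arguments": {
  "increments": [
    [[50,3,0,0,0],[50,6,0,0,0],[50,9,0,0,0],[50,12,0,0,0],[50,15,0,0,0],[50,17,0,0,0],[50,17,0,0,0]]
  ]
}}

```text
t: 7.15
tool_pos: [0.5041, -0.0586, 0.0487]
ee_rot: [-2.44, 1.979, -0.0]
wrist_force: [-0.3, -0.0, -0.9]
finger_gap: 0.57
```

```bash
python3 - <<'E'
from h import *
status()
for n in ("top","side"):
    im=env.capture(n)[:,:,::-1]; a=im[120:240,195:355] if n=="top" else im[95:245,175:335]
    cv2.imwrite(f"pics/{n}4.png",cv2.resize(a,None,fx=4,fy=4,interpolation=cv2.INTER_CUBIC))
E
```

```text
t 7.15 tcp [ 0.5041 -0.0586  0.0487] press [ 0.2 66.6] F [-0.3 -0.  -0.9] Fpress [-0.2  0. ] gap 49.9 q [ 0.27  0.28 -0.58  0.   -0.71 -0.06]
tooly in press [-1.     0.005] tool z [ 2.e-04 -2.e-04 -1.e+00] toolx press [-0.005 -1.   ]
```

View pics/top4.png

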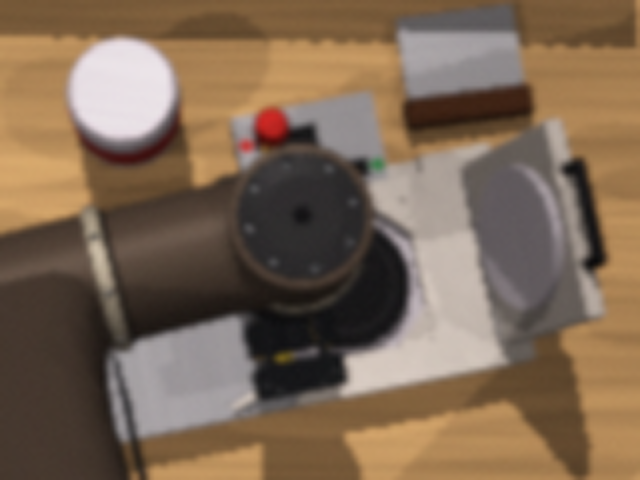

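The force is zero, so the plate may be seated. I'll lift, back off and look.

>>> {"name": "move_arm", "arguments": {
  "increments": [
    [[50,-4,0,-10,0],[87,-10,0,-50,0],[87,-20,0,-95,0],[87,-50,0,-140,0],[87,-90,0,-170,0],[87,-130,0,-180,0],[87,-160,0,-180,0]]
  ]
}}

```text
t: 7.95
tool_pos: [0.4713, 0.1008, 0.2323]
ee_rot: [-2.437, 1.974, -0.003]
wrist_force: [0.9, -0.2, -1.1]
finger_gap: 0.985
```

```bash
python3 - <<'E'
from h import *
status()
for n in ("top","side"):
    im=env.capture(n)[:,:,::-1]; cv2.imwrite(f"pics/{n}5f.png",im); a=im[120:240,195:355] if n=="top" else im[95:245,175:335]
    cv2.imwrite(f"pics/{n}5.png",cv2.resize(a,None,fx=4,fy=4,interpolation=cv2.INTER_CUBIC))
E
```

```text
t 7.95 tcp [0.4713 0.1008 0.2323] press [  1.8 229.4] F [ 0.9 -0.2 -1.1] Fpress [ 0.8 -0.4] gap 86.3 q [ 0.62  0.03 -0.39  0.   -1.14 -0.41]
tooly in press [-1.     0.004] tool z [ 0.0054  0.0031 -1.    ] toolx press [-0.004 -1.   ]
```

View pics/top5.png

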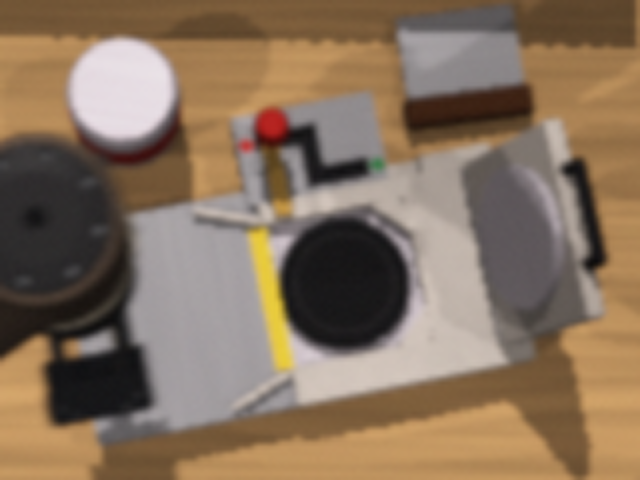

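View pics/side5.png

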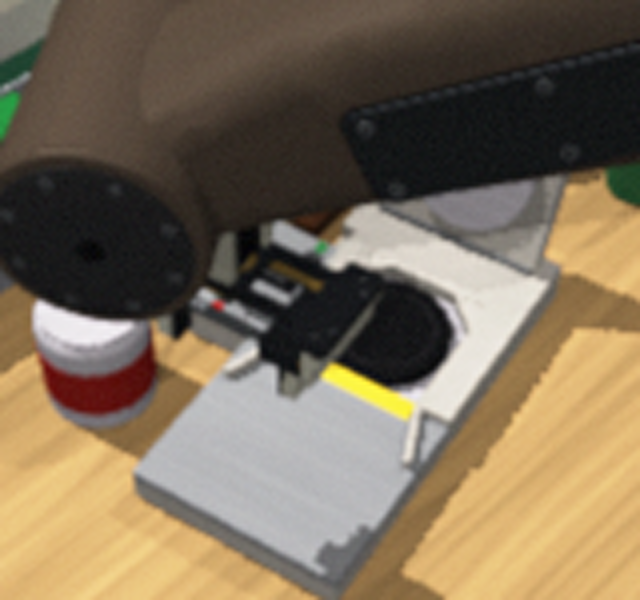

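The plate sits in the well. In the top crop it is a round disc at about (345,282), and the whole lip is visible. Next I'll measure how flat it lies and the knob's position.

```bash
python3 - <<'E'
from h import *
im=cv2.imread("pics/top5f.png")[:,:,::-1].copy(); M=masks(im)
for c,s,m in comps(M['black'],(262,165,305,212),300):
    ct=max(cv2.findContours(m.astype(np.uint8),0,2)[0],key=len); e=cv2.fitEllipse(ct); print(e, w2p(plane('top',e[0],.046)))
for c,s,m in comps(M['red'],(250,140,275,165)): print(c,s[4],w2p(plane('top',c,.106)),w2p(plane('top',c,.12)))
shift(140,46,210)
E
```

```text
((280.6924133300781, 190.6085205078125), (30.072481155395508, 31.678110122680664), 174.13572692871094) [0.12821736 5.66246075]
[262.5   150.625] 32 [144.26777351  45.20605272] [141.36762895  46.27877183]
t 8.05 tcp [0.4704 0.1013 0.2303] press [  1.  230.1] F [0.3 0.9 0.1] Fpress [0.5 0.8] gap 86.6 q [ 0.62  0.03 -0.4  -0.   -1.14 -0.41]
tooly in press [-1.     0.001] tool z [ 0.0024  0.002  -1.    ] toolx press [-0.001 -1.   ]
shift [ 183.9 -139.1   20.4] roll to put tool y on +/- press x [ 1.799e+02 -1.000e-01]
```

```bash
python3 - <<'E'
import cv2
im=cv2.imread("pics/top5f.png")[160:220,250:320]; cv2.imwrite("pics/z5.png",cv2.resize(im,None,fx=10,fy=10,interpolation=cv2.INTER_CUBIC))
im=cv2.imread("pics/side5f.png")[155:205,245:305]; cv2.imwrite("pics/z5s.png",cv2.resize(im,None,fx=10,fy=10,interpolation=cv2.INTER_CUBIC))
E
```

```text
(no output)
```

View pics/z5.png

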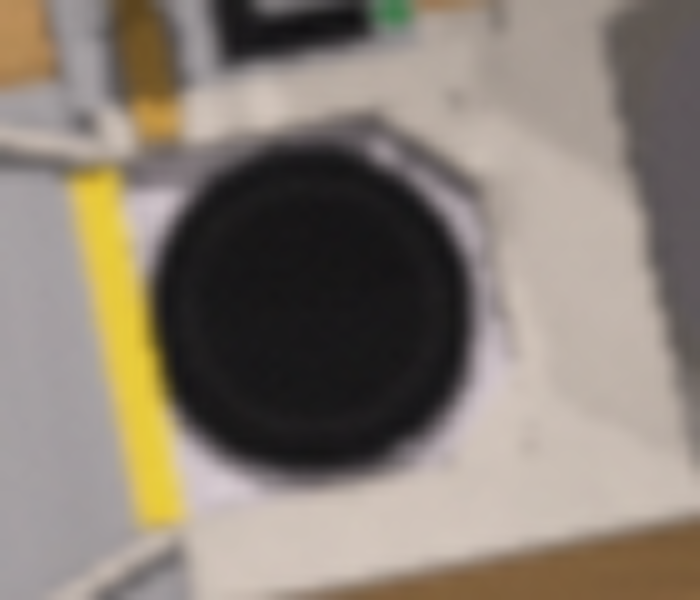

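View pics/z5s.png

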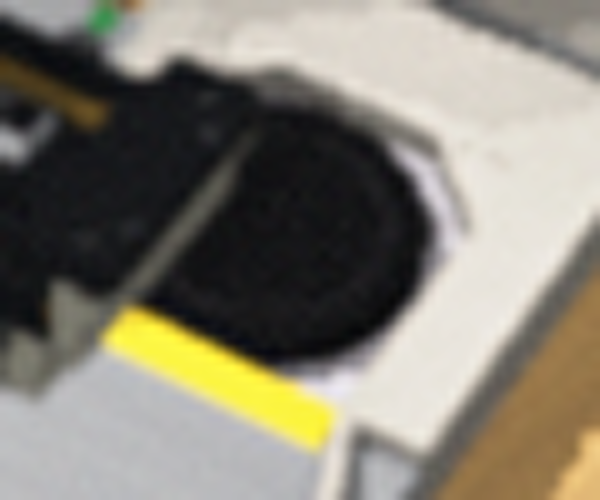

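The plate's rear edge just meets the lip's inner edge, and about 10 mm of floor shows in front. It could be flat or lightly hung on the lip. I'll sweep again at 48 mm height, which touches nothing if the plate is seated, and then press lightly on its rear to feel the height.

>>> {"name": "move_arm", "arguments": {
  "increments": [
    [[50,40,0,40,0],[50,80,0,80,0],[50,120,0,120,0],[50,145,0,150,0],[50,145,0,170,0],[50,145,0,179,0],[50,145,0,182,0],[50,149,0,182,0],[50,153,0,182,0],[50,157,0,182,0],[50,161,0,182,0],[50,165,0,182,0],[50,168,0,182,0],[50,170,0,182,0]]
  ]
}}

```text
t: 9.45
tool_pos: [0.5061, -0.0684, 0.0466]
ee_rot: [-2.44, 1.979, -0.0]
wrist_force: [-0.1, -0.3, 0.6]
finger_gap: 0.57
```

```bash
python3 - <<'E'
from h import *
status()
E
```

```text
t 9.45 tcp [ 0.5061 -0.0684  0.0466] press [ 0.  56.7] F [-0.1 -0.3  0.6] Fpress [-0.2 -0.3] gap 49.9 q [ 0.25  0.29 -0.57 -0.   -0.71 -0.04]
tooly in press [-1.     0.005] tool z [ 1.e-04  0.e+00 -1.e+00] toolx press [-0.005 -1.   ]
```

No contact at 46.6 mm with the fingers over the plate's rear rim, so the rear isn't hung up. I'll lift clear, move over the knob and look.

>>> {"name": "move_arm", "arguments": {
  "increments": [
    [[50,0,0,-20,0],[50,0,0,-65,0],[87,0,0,-110,0],[87,0,-20,-150,0],[87,3,-60,-163,0],[87,7,-100,-163,0],[87,11,-130,-163,0],[87,11,-141,-163,0],[87,11,-141,-163,0]]
  ]
}}

```text
t: 10.35
tool_pos: [0.6469, -0.0496, 0.2082]
ee_rot: [2.439, -1.978, -0.002]
wrist_force: [-1.3, -0.8, -0.1]
finger_gap: 0.989
```

```bash
python3 - <<'E'
from h import *
status()
for n in ("top","side"):
    im=env.capture(n)[:,:,::-1]; cv2.imwrite(f"pics/{n}6f.png",im); a=im[120:240,195:355] if n=="top" else im[95:245,175:335]
    cv2.imwrite(f"pics/{n}6.png",cv2.resize(a,None,fx=4,fy=4,interpolation=cv2.INTER_CUBIC))
E
```

```text
t 10.35 tcp [ 0.6469 -0.0496  0.2082] press [141.6  45.3] F [-1.3 -0.8 -0.1] Fpress [-1.4 -0.5] gap 86.7 q [ 0.22  0.33 -0.07 -0.   -1.17 -0.02]
tooly in press [-1.     0.005] tool z [-1.8e-03 -3.0e-04 -1.0e+00] toolx press [-0.005 -1.   ]
```

View pics/top6.png

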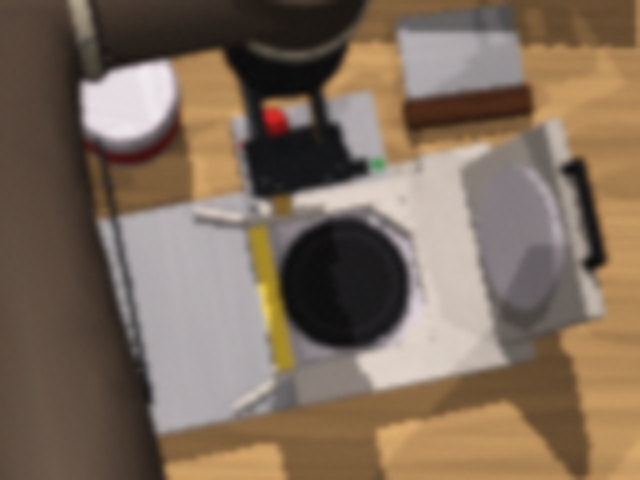

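View pics/side6.png

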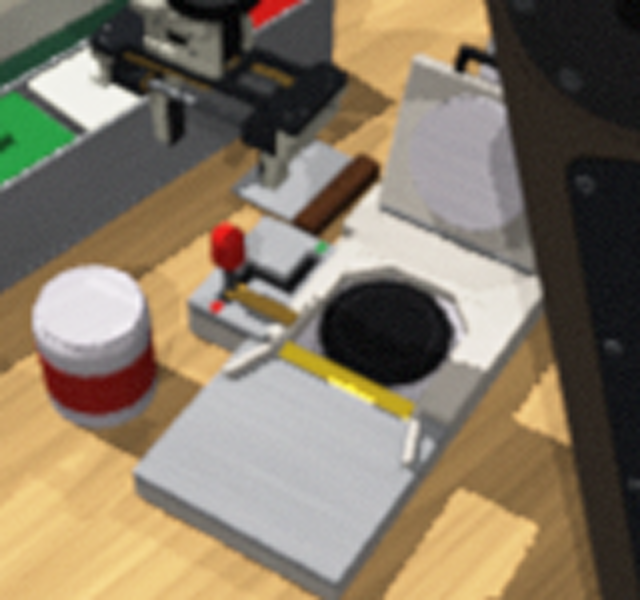

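The side view is now clear. The plate lies inside the well at crop (387,330), with floor visible all round except at the lip. I'll check its height by triangulating its centre.

```bash
python3 - <<'E'
from h import *
E={}
for n,roi,f in (('top',(262,165,305,212),'5f'),('side',(250,160,300,195),'6f')):
    im=cv2.imread(f"pics/{n}{f}.png")[:,:,::-1].copy(); M=masks(im)
    c,s,m=max(comps(M['black'],roi,200),key=lambda q:q[1][4])
    ct=max(cv2.findContours(m.astype(np.uint8),0,2)[0],key=len); e=cv2.fitEllipse(ct); E[n]=e[0]; print(n,e,w2p(plane(n,e[0],.043)))
    # flat prediction
    q=w2p(plane(n,e[0],.045)); a=np.linspace(0,6.28,60); p=np.array([proj(n,[*p2w(q[0]+60*np.cos(t),q[1]+60*np.sin(t)),.045]) for t in a],np.float32)
    print('flat ellipse',cv2.fitEllipse(p))
P,r=tri(E['top'],E['side']);print(P,r,w2p(P))
c=[c for c,s,m in comps(masks(cv2.imread("pics/side6f.png")[:,:,::-1].copy())['red'],(220,145,242,165),10)]
print(c,tri((262.5,150.9),c[0]))
E
```

```text
top ((280.6924133300781, 190.6085205078125), (30.072481155395508, 31.678110122680664), 174.13572692871094) [0.45396079 5.36658838]
flat ellipse ((280.6895446777344, 190.6800537109375), (32.96359634399414, 33.34321212768555), 114.75350189208984)
side ((271.1470031738281, 177.52584838867188), (24.382537841796875, 32.00762176513672), 101.9306869506836) [-3.4769056   7.28956383]
flat ellipse ((271.1492919921875, 177.89210510253906), (25.408716201782227, 33.624629974365234), 94.16604614257812)
[ 0.51669273 -0.11959903  0.03859834] 0.002858100290094633 [-0.38997722  4.38235787]
[array([230.70454545, 154.43181818])] (array([ 0.64700506, -0.04883345,  0.11320857]), np.float64(0.00025644448375977696))
```

```bash
python3 - <<'E'
from h import *
for n,roi,f in (('top',(262,165,305,212),'5f'),('side',(250,160,300,195),'6f'),('top',(215,175,258,220),'0'),('side',(222,185,268,228),'0')):
    im=cv2.imread(f"pics/{n}{f}.png"); 
    for th in (75,90):
        m=cv2.cvtColor(im,6)<th
        c,s,m=max(comps(m,roi,200),key=lambda q:q[1][4])
        h=cv2.convexHull(max(cv2.findContours(m.astype(np.uint8),0,2)[0],key=len)); e=cv2.fitEllipse(h); print(n,f,th,[np.round(v,2) for v in e],s)
a=cv2.imread("pics/side6f.png")[150:205,245:310]; cv2.imwrite("pics/z6s.png",cv2.resize(a,None,fx=11,fy=11,interpolation=cv2.INTER_CUBIC))
E
```

```text
top 5f 75 [array([280.64, 190.5 ]), array([31.52, 33.3 ]), np.float64(175.34)] [265 174  32  33 833]
top 5f 90 [array([280.67, 190.52]), array([31.87, 33.73]), np.float64(169.05)] [265 174  32  34 858]
side 6f 75 [array([270.82, 177.78]), array([26.33, 33.06]), np.float64(97.31)] [255 165  33  27 685]
side 6f 90 [array([270.57, 177.71]), array([26.94, 33.66]), np.float64(94.62)] [254 165  34  27 704]
top 0 75 [array([235.32, 197.16]), array([32.74, 33.56]), np.float64(159.95)] [219 181  33  34 875]
top 0 90 [array([235.44, 197.18]), array([33.33, 34.4 ]), np.float64(161.32)] [219 180  33  35 909]
side 0 75 [array([243.76, 207.14]), array([30.27, 35.57]), np.float64(93.4)] [226 192  36  31 858]
side 0 90 [array([243.98, 207.26]), array([30.66, 36.55]), np.float64(95.79)] [226 192  37  31 893]
```

View pics/z6s.png

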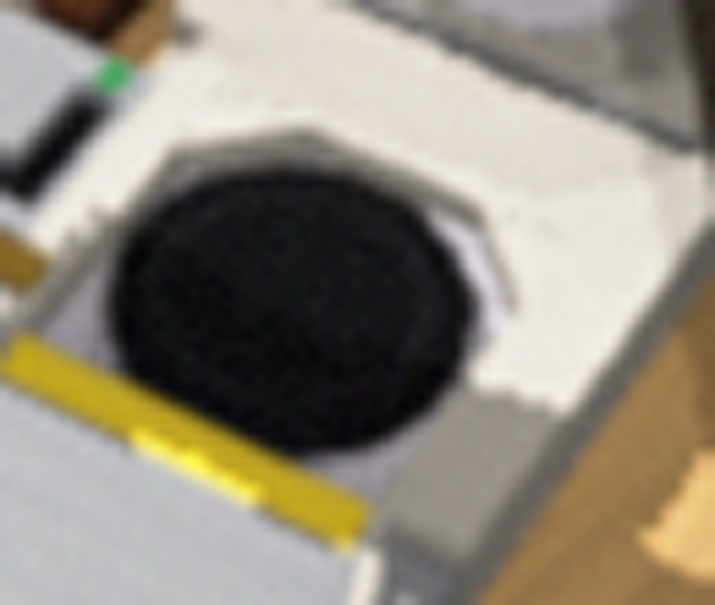

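The plate lies flat by every cue, so on to the knob. I'll descend around it and close gently.

>>> {"name": "move_arm", "arguments": {
  "increments": [
    [[87,0,0,35,0],[87,0,0,70,0],[87,0,0,100,0],[87,0,0,115,0],[87,0,0,120,0],[50,0,0,120,0],[30,0,0,120,0],[28,0,0,120,0],[28,0,0,120,0],[28,0,0,120,0]]
  ],
  "newtons": 15
}}

```text
t: 11.45
tool_pos: [0.6465, -0.0496, 0.0903]
ee_rot: [-2.44, 1.978, -0.001]
wrist_force: [-0.6, 0.0, 0.6]
finger_gap: 0.603
```

```bash
python3 - <<'E'
from h import *
status()
for n in ("top","side"):
    im=env.capture(n)[:,:,::-1]; cv2.imwrite(f"pics/{n}7f.png",im); a=im[120:240,195:355] if n=="top" else im[95:245,175:335]
    cv2.imwrite(f"pics/{n}7.png",cv2.resize(a,None,fx=4,fy=4,interpolation=cv2.INTER_CUBIC))
E
```

```text
t 11.45 tcp [ 0.6465 -0.0496  0.0903] press [141.3  45.3] F [-0.6  0.   0.6] Fpress [-0.6  0.2] gap 52.8 q [ 0.22  0.43 -0.22  0.   -0.93 -0.02]
tooly in press [-1.     0.005] tool z [ 1.e-03  2.e-04 -1.e+00] toolx press [-0.005 -1.   ]
```

View pics/side7.png

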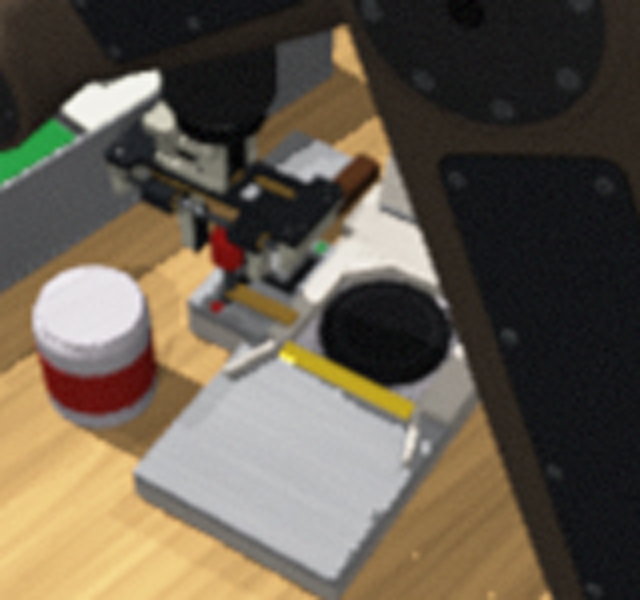

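The fingers are either side of the knob and still closing (gap 53 mm).

>>> {"name": "move_arm", "arguments": {
  "increments": [
    [[26,0,0,0,0],[26,0,0,0,0],[26,0,0,0,0],[26,0,0,0,0],[26,0,0,0,0],[26,0,0,0,0]]
  ]
}}

```text
t: 12.15
tool_pos: [0.6461, -0.0497, 0.0895]
ee_rot: [2.44, -1.978, -0.0]
wrist_force: [-1.3, 0.1, 1.0]
finger_gap: 0.362
```

```bash
python3 - <<'E'
from h import *
status()
E
```

```text
t 12.15 tcp [ 0.6461 -0.0497  0.0895] press [140.9  45.4] F [-1.3  0.1  1. ] Fpress [-1.2  0.4] gap 31.7 q [ 0.22  0.43 -0.22  0.   -0.93 -0.02]
tooly in press [-1.     0.005] tool z [-2.e-04 -0.e+00 -1.e+00] toolx press [-0.005 -1.   ]
```

Gripped (31.7 mm). First leg: slide 35 mm towards the crossing, then feel for the end edge in small steps.

>>> {"name": "move_arm", "arguments": {
  "increments": [
    [[26,4,0,0,0],[26,9,0,0,0],[26,14,0,0,0],[26,19,0,0,0],[26,24,0,0,0],[26,29,0,0,0],[26,33,0,0,0],[26,35,0,0,0],[26,35,0,0,0]]
  ]
}}

```text
t: 13.05
tool_pos: [0.6537, -0.0845, 0.0896]
ee_rot: [2.44, -1.979, 0.001]
wrist_force: [0.8, -0.9, -0.0]
finger_gap: 0.359
```

```bash
python3 - <<'E'
from h import *
status()
E
```

```text
t 13.05 tcp [ 0.6537 -0.0845  0.0896] press [140.9   9.8] F [ 0.8 -0.9 -0. ] Fpress [ 0.6 -1. ] gap 31.4 q [ 0.17  0.44 -0.19  0.   -0.94  0.04]
tooly in press [-1.     0.005] tool z [ 2.e-04 -3.e-04 -1.e+00] toolx press [-0.005 -1.   ]
```

>>> {"name": "move_arm", "arguments": {
  "increments": [
    [[26,2,0,0,0],[26,3,0,0,0],[26,3,0,0,0]]
  ]
}}

```text
t: 13.35
tool_pos: [0.6542, -0.0869, 0.0896]
ee_rot: [-2.44, 1.978, -0.0]
wrist_force: [0.8, -0.1, 0.7]
finger_gap: 0.358
```

```bash
python3 - <<'E'
from h import *
status()
E
```

```text
t 13.35 tcp [ 0.6542 -0.0869  0.0896] press [140.9   7.3] F [ 0.8 -0.1  0.7] Fpress [ 0.8 -0.2] gap 31.4 q [ 0.16  0.44 -0.19  0.   -0.94  0.05]
tooly in press [-1.     0.004] tool z [ 2.e-04 -0.e+00 -1.e+00] toolx press [-0.004 -1.   ]
```

>>> {"name": "move_arm", "arguments": {
  "increments": [
    [[26,1,0,0,0],[26,2,0,0,0],[26,2,0,0,0]]
  ]
}}

```text
t: 13.65
tool_pos: [0.6544, -0.0877, 0.0896]
ee_rot: [-2.44, 1.978, 0.001]
wrist_force: [-1.2, 6.4, 2.6]
finger_gap: 0.358
```

```bash
python3 - <<'E'
from h import *
status()
for n in ("top","side"):
    im=env.capture(n)[:,:,::-1]; cv2.imwrite(f"pics/{n}8f.png",im); a=im[120:240,195:355] if n=="top" else im[95:245,175:335]
    cv2.imwrite(f"pics/{n}8.png",cv2.resize(a,None,fx=4,fy=4,interpolation=cv2.INTER_CUBIC))
E
```

```text
t 13.65 tcp [ 0.6544 -0.0877  0.0896] press [140.9   6.5] F [-1.2  6.4  2.6] Fpress [0.2 6.5] gap 31.4 q [ 0.16  0.44 -0.19 -0.   -0.94  0.05]
tooly in press [-1.     0.004] tool z [-1.0e-04  1.3e-03 -1.0e+00] toolx press [-0.004 -1.   ]
```

View pics/side8.png

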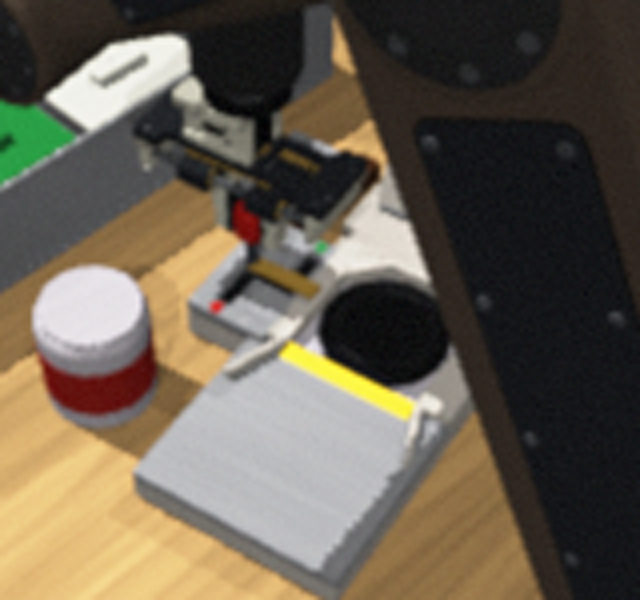

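The edge was felt at y 6.5 mm (6.5 N), matching along = 43 mm. I'll back off 4 mm from the commanded pose to the crossing's middle and go across.

>>> {"name": "move_arm", "arguments": {
  "increments": [
    [[26,-4,0,0,0],[26,-4,0,0,0],[26,-4,5,0,0],[26,-4,10,0,0],[26,-4,15,0,0],[26,-4,20,0,0],[26,-4,25,0,0],[26,-4,30,0,0],[26,-4,35,0,0],[26,-4,38,0,0],[26,-4,40,0,0],[26,-4,40,0,0]]
  ]
}}

```text
t: 14.95
tool_pos: [0.614, -0.0934, 0.0895]
ee_rot: [2.44, -1.978, -0.001]
wrist_force: [-0.4, 0.1, 1.0]
finger_gap: 0.359
```

```bash
python3 - <<'E'
from h import *
status()
E
```

```text
t 14.95 tcp [ 0.614  -0.0934  0.0895] press [100.3   9.4] F [-0.4  0.1  1. ] Fpress [-0.4  0.1] gap 31.5 q [ 0.16  0.39 -0.28  0.   -0.9   0.05]
tooly in press [-1.     0.005] tool z [-7.e-04 -2.e-04 -1.e+00] toolx press [-0.005 -1.   ]
```

>>> {"name": "move_arm", "arguments": {
  "increments": [
    [[26,0,1,0,0],[26,0,2,0,0],[26,0,3,0,0],[26,0,3,0,0]]
  ]
}}

```text
t: 15.35
tool_pos: [0.6116, -0.0939, 0.0896]
ee_rot: [2.44, -1.978, 0.0]
wrist_force: [1.4, 0.2, 0.1]
finger_gap: 0.365
```

```bash
python3 - <<'E'
from h import *
status()
E
```

```text
t 15.35 tcp [ 0.6116 -0.0939  0.0896] press [97.8  9.5] F [1.4 0.2 0.1] Fpress [ 1.4 -0.1] gap 32.0 q [ 0.16  0.38 -0.29  0.   -0.9   0.05]
tooly in press [-1.     0.005] tool z [ 0.e+00 -1.e-04 -1.e+00] toolx press [-0.005 -1.   ]
```

Crossing is done without meeting the edge yet. I'll re-centre by 2.5 mm and run the last leg.

>>> {"name": "move_arm", "arguments": {
  "increments": [
    [[26,0,-2.5,0,0],[26,0,-2.5,0,0],[26,5,-2.5,0,0],[26,10,-2.5,0,0],[26,15,-2.5,0,0],[26,20,-2.5,0,0],[26,25,-2.5,0,0],[26,30,-2.5,0,0],[26,35,-2.5,0,0],[26,38,-2.5,0,0],[26,40,-2.5,0,0],[26,40,-2.5,0,0]]
  ]
}}

```text
t: 16.55
tool_pos: [0.6225, -0.1328, 0.0896]
ee_rot: [2.44, -1.978, 0.0]
wrist_force: [1.1, -0.7, 0.9]
finger_gap: 0.362
```

```bash
python3 - <<'E'
from h import *
status()
E
```

```text
t 16.55 tcp [ 0.6225 -0.1328  0.0896] press [100.2 -30.9] F [ 1.1 -0.7  0.9] Fpress [ 0.9 -0.9] gap 31.7 q [ 0.1   0.41 -0.25  0.   -0.91  0.11]
tooly in press [-1.     0.005] tool z [ 1.e-04 -3.e-04 -1.e+00] toolx press [-0.005 -1.   ]
```

>>> {"name": "move_arm", "arguments": {
  "increments": [
    [[26,1,0,0,0],[26,2,0,0,0],[26,3,0,0,0],[26,4,0,0,0],[26,4,0,0,0]]
  ]
}}

```text
t: 17.05
tool_pos: [0.623, -0.1354, 0.0896]
ee_rot: [-2.44, 1.978, 0.001]
wrist_force: [-1.5, 6.3, 2.9]
finger_gap: 0.363
```

```bash
python3 - <<'E'
from h import *
status()
for n in ("top","side"):
    im=env.capture(n)[:,:,::-1]; cv2.imwrite(f"pics/{n}9f.png",im); a=im[120:240,195:355] if n=="top" else im[95:245,175:335]
    cv2.imwrite(f"pics/{n}9.png",cv2.resize(a,None,fx=4,fy=4,interpolation=cv2.INTER_CUBIC))
E
```

```text
t 17.05 tcp [ 0.623  -0.1354  0.0896] press [100.2 -33.5] F [-1.5  6.3  2.9] Fpress [-0.1  6.5] gap 31.8 q [ 0.09  0.41 -0.24 -0.   -0.92  0.12]
tooly in press [-1.     0.004] tool z [-2.0e-04  1.2e-03 -1.0e+00] toolx press [-0.004 -1.   ]
```

View pics/side9.png

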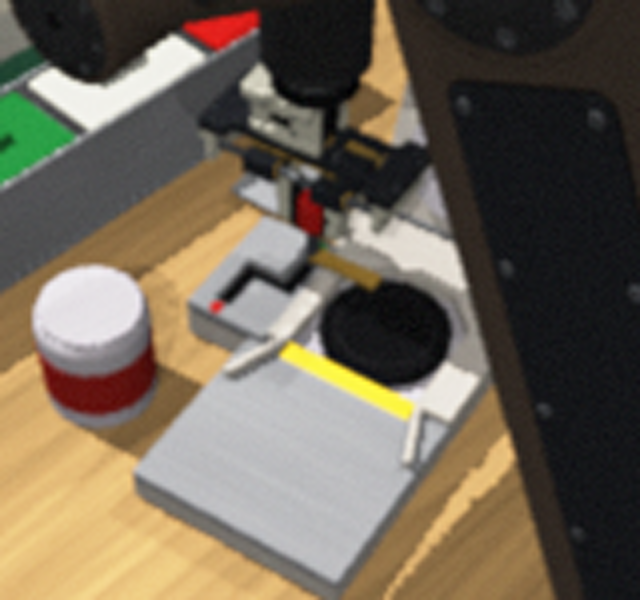

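The end edge is felt at y -33.5 mm, 40.0 mm beyond the first edge, and the lever is at the green dot. I'll relax 3 mm, release and lift.

>>> {"name": "move_arm", "arguments": {
  "increments": [
    [[26,-3,0,0,0],[26,-3,0,0,0],[60,-3,0,0,0],[60,-3,0,0,0],[60,-3,0,0,0],[60,-3,0,0,0],[60,-3,0,0,0],[60,-3,0,-10,0],[60,-3,0,-40,0],[60,-3,0,-80,0],[60,-3,0,-120,0],[60,-3,0,-160,0],[60,-3,0,-180,0]]
  ]
}}

```text
t: 18.45
tool_pos: [0.6237, -0.1338, 0.275]
ee_rot: [-2.438, 1.976, -0.008]
wrist_force: [0.6, 0.3, -0.4]
finger_gap: 0.684
```

```bash
python3 - <<'E'
from h import *
status()
E
```

```text
t 18.45 tcp [ 0.6237 -0.1338  0.275 ] press [101.2 -32.1] F [ 0.6  0.3 -0.4] Fpress [0.7 0.2] gap 59.9 q [ 0.09  0.27 -0.01  0.   -1.29  0.11]
tooly in press [-1.     0.004] tool z [ 6.1e-03 -7.0e-04 -1.0e+00] toolx press [-0.004 -1.   ]
```

>>> {"name": "move_arm", "arguments": {
  "increments": [
    [[60,-40,0,0,0],[60,-80,0,0,0],[60,-120,0,0,0],[60,-160,20,0,0],[60,-200,40,0,0],[60,-240,60,0,0],[60,-260,60,0,0]]
  ]
}}

```text
t: 19.15
tool_pos: [0.5077, 0.1102, 0.2711]
ee_rot: [-2.44, 1.975, -0.0]
wrist_force: [1.0, 0.8, 0.4]
finger_gap: 0.686
```

```bash
python3 - <<'E'
from h import *
status()
for n in ("top","side"):
    im=env.capture(n)[:,:,::-1]; cv2.imwrite(f"pics/{n}10f.png",im); a=im[120:240,195:355] if n=="top" else im[95:245,175:335]
    cv2.imwrite(f"pics/{n}10.png",cv2.resize(a,None,fx=4,fy=4,interpolation=cv2.INTER_CUBIC))
E
```

```text
t 19.15 tcp [0.5077 0.1102 0.2711] press [ 39.4 230.9] F [1.  0.8 0.4] Fpress [1.2 0.6] gap 60.1 q [ 0.59  0.07 -0.26 -0.   -1.24 -0.38]
tooly in press [-1.     0.003] tool z [ 0.0015  0.0015 -1.    ] toolx press [-0.003 -1.   ]
```

View pics/top10.png

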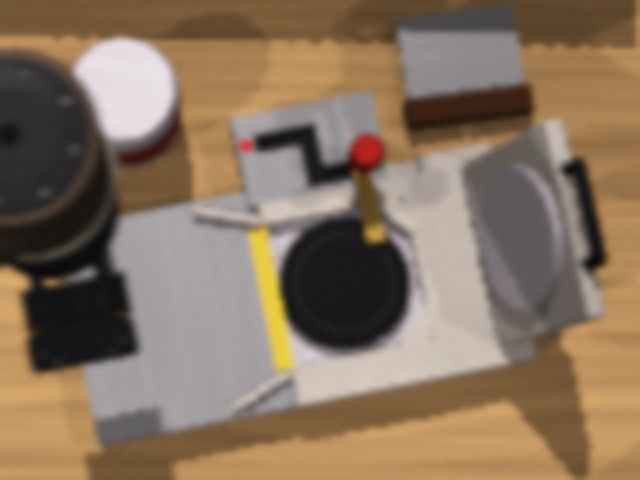

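View pics/side10.png

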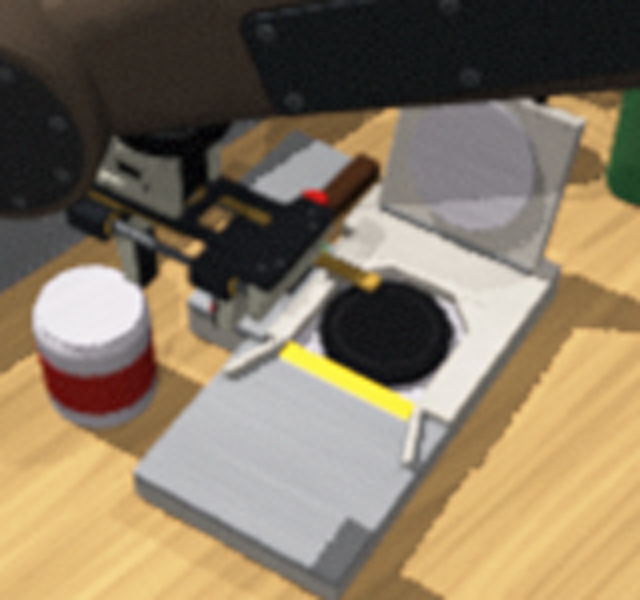

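View pics/top10f.png

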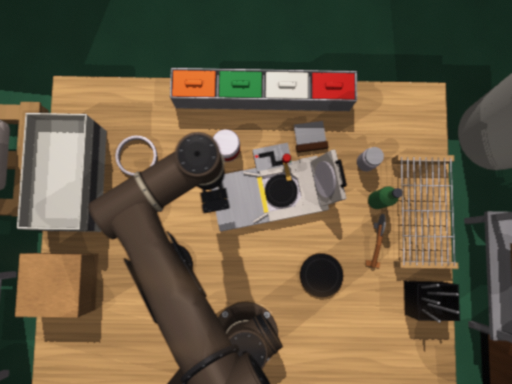

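The knob (crop (367,152)) covers the green dot, the tongue reaches over the plate, and the plate lies round and level in the well. The tin, scraper and the rest are where they were, and the arm is clear. Handing in.

```bash
python3 - <<'E'
from h import *
for f in ('0','10f'):
    im=cv2.imread(f"pics/top{f}.png")[:,:,::-1].copy()
    for c,s,m in comps(masks(im)['red'],(250,140,300,170),10): print(f,w2p(plane('top',c,.112)).round(1))
env.close_job()
E
```

```text
0 [141.4  45.9]
10f [102.7 -31.8]
the job is handed in; nothing more can be done
```

I pushed the plate over the lip into the well, then took the lever through its zigzag slot to the green dot, let go and backed the arm away. I handed the job in after about 19 s of the 45 s.

- **Plate:** it looks round and level inside the well in both views. A second sweep with the fingertips 46.6 mm above the table, over its rear rim, met no force. The images put its centre about 4 to 5 mm towards the lip, roughly at the limit of its 4 mm play.
- **Plate height, which disagreed:** triangulating from the two views gave about 39 mm, below the expected 46 mm. The same method read about 9 mm low on the shelf too, so I relied on the fingertip check.
- **Lever:** I felt the end edges of the first and last legs at y 6.5 and -33.5 mm, 40.0 mm apart, at about 6.5 N each. After release the camera put the knob at x 103, y -32 mm, about 82 mm along and in the locked slot. The tongue reaches over the plate.
- **Other things:** by eye, none of the visible items had moved in the last pictures. The bowl was hidden behind the arm, so I did not see it at the end. I noted no wrist force above about 7 N.

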